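# Change an inline water-filter cartridge: snap it into its clips and slide it home

## Task

Fit the loose water-filter cartridge into the empty bay of the filter bracket: press it down sideways into its two spring clips until both have snapped round it, then slide it along in the clips so that its stem goes into the inlet head and opens the valve, until the cartridge is fully home, and press it firmly against its stop there (a push of 15 to 20 N). Feel for the snap and for the stop and never force it: the plastic breaks at about 25 N. Leave the things standing around where they are.

Things in the scene. Friction and masses are not known exactly. Their poses are not given: they have to be found in the camera images.
- cartridge_mid (a point): Centre of the loose filter cartridge, on its axis half-way along it: a white cylinder lying on the worktop, axis 22 mm up. Its y axis runs along the cylinder towards the stem. Body 36 mm in diameter, 126 mm long, a paper band over the middle 46 mm; grip it across the body. About 0.18 kg.
- cartridge: The same cartridge; this origin is 22 mm off its axis (under it as it lies at the start), axes alike. At each end an eight-sided grey cap, 44 mm across flats, 14 mm long (y 63 to 77 and -63 to -77 mm), on whose flats it lies; beyond the -y cap only a low boss 5 mm long.
- stem_tip (a point): Tip of the cartridge's stem, on the axis at y = +91 mm from its centre. The stem is 12 mm in diameter, 14 mm long, has two dark O-rings and sticks out of the cap at the +y end.
- bay (a point): Seat of the empty front bay (the nearer one) of the fixed bracket: where the axis of a fitted cartridge lies, midway between the two clips, 42 mm over the worktop, 30 mm over the plate. y along the fitted cartridge towards the inlet head (stem to +y), x level to the rear bay, z up. Put the cartridge in with its centre at y = -17 to -14 mm, so that stem and caps clear head and clips.
- clip (a point): Middle of one of the two clips, on the seat's axis at y = +38 mm (the other at -38); 12 mm wide, 64 mm clear between them. Each has two sprung jaws: round lips 10 mm above the axis, 30 mm apart, flared above to 50 mm, tops 20 mm above the axis. Snapping into both takes 6 to 10 N downwards in all, then the push drops and it meets rigid seats; if one end snaps first it lies askew until pressed on. It then slides along y against a drag of 3 to 7 N, more if still pressed down.
- rail (a point): Point on the seat's axis at y = +86 mm. The inlet head, a grey block 40 mm wide, 28 mm long, top 23 mm above the axis (a spigot 13 mm higher), is clamped on a rail here, its place not measured: its face, with a 14.5 mm hole for the stem, stands within 7 mm of this point along y. A cartridge is fully home with its cap 1 mm off this face (its centre at y = 1 to 15 mm from the bay).
- valve (a joint): Brass valve disc in the head's hole, m along +y: 0 shut; the stem meets it 6 mm before the cartridge is home and pushes it to its rigid stop at 0.006 (open) when home. It moves stiffly (about 4 N) and stays where it is pushed.
- bracket: Filter bracket, fixed: grey plate 176 x 232 x 12 mm; origin under the plate, axes as the bay, which lies at x = -40 mm. The rear bay, at x = +40 mm, already holds a like cartridge (44 mm across, axis 42 mm up), home against its own head; it stays there.
- espresso_cup: Striped espresso cup with a handle, 60 x 83 x 49 mm, standing behind the bracket; origin at its foot.
- shot_glass: Shot glass, 49 mm in diameter, 61 mm high; origin at its foot.
- egg_timer: Round egg timer, 64 mm in diameter, 50 mm high, near the front edge; origin at its foot.

How it is judged:
By the outcome, as a careful person would: the job done as asked, in the order asked, and still so for the second after the job is handed in, with the robot touching nothing.
It also fails if it takes over 54 s, if anything falls off the work surface, if the arm or the gripper's body presses on something with over 40 N, if the wrist force passes 120 N, or if a joint passes its speed limit or range.

## Robot

A 6-joint arm with a two-finger parallel gripper is mounted at the origin on a cart in front of the work surface, level with it; the furniture and walls round the work are solid. World frame = base frame: x ahead of the robot, y to its left, z up, the work surface at z = 0. Lengths are in mm, angles in rad, forces in N, time in s.
With the tool pointing down it reaches from about 400 to 925 mm from the base axis. Payload 12.5 kg.
Tool frame: the origin (TCP) lies between the finger pads; the fingertips stand 25 mm ahead of it and the grasp point (between the pads) lies 6 mm ahead of it; z points along the fingers, y is the line along which they close (so a half turn about z gives the same grasp; the last joint's range is limited). The gripper opens to 95 mm and grips with 3 to 60 N. Pads are 20 mm wide; open, the fingers measure 119 mm over their backs; the gripper's body (75 mm by 180 mm) begins 59 mm behind the grasp point.
Start: joints at [-1.345, 0.491, 1.559, -0, 1.092, -0.106], TCP at [203.614, -590.919, 239.661] pointing down, gripper open.
Joint ranges: [-3.1, 3.1], [-0.84, 2.19], [0.05, 2.79], [-1.13, 4.28], [0.06, 2.93], [-2.69, 2.69]. Speed limits (rad/s): [2.22, 2.22, 2.79, 3.14, 3.14, 3.14].

## Interface

Orientations are given as [roll, pitch, yaw] about the fixed x, y, z axes, in that order (R = Rz(yaw) Ry(pitch) Rx(roll)).
In Python, from cell import state, read_camera, job_done, cut_out gives the robot as it stands. The module is installed in compiled form; this text tells all that it offers.
- The arm moves only by the tool jog_arm, never from a script. Its argument "motion" is a list of rows, each a list of 2 entries, a list of its own where there are three numbers: the shift along the tool's x, y, z in mm, then the turn about the tool's z in rad. A call has 1 to 5 rows; each row is the pose to reach, as a shift and turn from the pose commanded when the call began, along the tool's axes at that moment; what a row does not reach only later rows make up. A row lasts 1/10 s, in which the tool goes at most 50 mm and 8.59 degrees, less where a joint would pass 70% of its speed; a pose out of reach is approached as far as the arm can. A call with a gripper value outside its range is refused whole. "grip" is the closure, from 0 (fully open) to 1 (shut), set as the call begins (left out, the last holds). The fingers move at their own pace and stop on an object; the grip force is fixed at half the most. Time passes only in rows, so rows that repeat a pose let the fingers close. It gives the time, the measured TCP pose, the force, the opening and the grip force at its end, in the units of the state.
- state(): the state, without advancing time (a new reading comes with each control period).
- read_camera(name): name is "scene" or "side" or "wrist"; returns a dict with "img" (420x560x3 uint8, blue, green, red), "vertical_fov" (degrees; the focal length in pixels is half the picture's height over the tangent of half this angle, whatever the lens; pixels are square), "cx", "cy" (the principal point, pixels), "extrinsics" (4x4, takes a point from camera to world coordinates). Camera axes: x right, y up, looking along -z (the intrinsics and any distortion apply to the point x, -y, -z); pixel columns grow to the right and rows downward; lengths in mm; the calibration is good to about 2 mm. A picture is of the moment at which its call begins. There is no depth.
- job_done(): hands the job in; it is judged then, once.
Trained networks look in a picture, given as the dict that the camera call returned (one of the last four; its "shot" number tells which), for a name from the list of things; names that differ only in an ending like _2 or _b are one class to them, and where a whole thing is asked for, a point or a joint stands for the part that bears it (a point fixed in the world has none). Each returns a list of dicts, best first, with "p" (0 to 1); they miss things now and then, are a little off and sometimes report something else, mostly with a low value. They report only what shows in the picture. A call takes as long as a camera call.
- cut_out(name, picture): "region" (420x560 bool, what is visible of it) and "box" ([left, top, right, bottom] in pixels, round what is visible of it).
The state is a dict: "t": time; "joints": joint angles; "qvel": joint speeds; "tau": joint torques, N m; "eef_pos": TCP position; "tcp_rot": TCP orientation; "ft_force": force on the tool from outside, world axes, zero at the start; "moment": the same for the moment, N m; "opening": opening from 0.0 (shut) to 1.0 (fully open); "grip_force": force on a finger pad.
Only numpy, scipy, OpenCV 4.12 (cv2) and the standard library are available. Lean on these libraries where they do the work, as an engineer would, in place of code of your own. Each camera call takes 0.05 s, during which the arm holds its last target. There are 200 camera calls.

## Working session

There is one attempt and no reset: what is moved stays moved. The work goes in short steps, Python scripts to look and compute and a tool call to move; the robot and the scene stay as the last step left them, time stands still between calls to the robot, and variables do not carry over. Pictures are saved under pics/ and viewed, at most 10 in all, crops included, and the job is handed in when it is done.

Besides the shell and the picture viewer there is one more tool, called after "Request:" as a command line: name --argument value ..., lists and objects as JSON in quotes. jog_arm: Moves the arm, as the interface text tells. Its arguments: {"type":"object","properties":{"motion":{"type":"array"},"grip":{"type":"number"}},"required":["motion"]}

```bash
mkdir -p pics
cat > h.py <<'E'
import numpy as np, cv2, pickle
from cell import *
from scipy.spatial.transform import Rotation as Ro
def f(d): return 210/np.tan(np.radians(d["vertical_fov"])/2)
def ray(d,u,v):
    E=np.array(d["extrinsics"]); F=f(d)
    r=E[:3,:3]@np.array([(u-d["cx"])/F,-(v-d["cy"])/F,-1]); return E[:3,3],r/np.linalg.norm(r)
def onz(d,u,v,z):
    o,r=ray(d,u,v); return o+r*(z-o[2])/r[2]
def proj(d,p):
    E=np.array(d["extrinsics"]); c=E[:3,:3].T@(np.array(p,float)-E[:3,3]); F=f(d)
    return np.array([d["cx"]+F*c[0]/-c[2], d["cy"]-F*c[1]/-c[2]])
def tri(obs):
    A=np.zeros((3,3));b=np.zeros(3)
    for d,u,v in obs:
        o,r=ray(d,u,v);P=np.eye(3)-np.outer(r,r);A+=P;b+=P@o
    return np.linalg.solve(A,b)
E
python3 - <<'E'
from h import *
for n in("scene","side"):
    d=read_camera(n);cv2.imwrite(f"pics/{n}1.png",d["img"]);pickle.dump(d,open(f"{n}1.pkl","wb"))
    print(n,{k:(np.round(v,3).tolist() if k=="extrinsics" else v) for k,v in d.items() if k!="img"})
    for t in("cartridge","bracket","espresso_cup","shot_glass","egg_timer"):
        for c in cut_out(t,d)[:3]: print(t,round(c["p"],2),c["box"])
print(state())
E
```

```text
scene {'vertical_fov': 54.95663633759649, 'cx': 276.2280119953353, 'cy': 214.00845804705844, 'extrinsics': [[0.885, 0.277, -0.374, 114.318], [-0.466, 0.499, -0.731, -1090.646], [-0.016, 0.821, 0.57, 715.917], [0.0, 0.0, 0.0, 1.0]], 'shot': 1}
cartridge 0.94 [247.1, 248.1, 288.7, 299.3]
bracket 0.64 [226.2, 171.5, 307.7, 230.5]
espresso_cup 0.55 [322.4, 201.4, 343.3, 223.4]
shot_glass 0.94 [327.6, 227.8, 342.7, 254.3]
egg_timer 0.62 [275.7, 300.6, 294.8, 334.8]
side {'vertical_fov': 45.15974485536071, 'cx': 280.92131203017766, 'cy': 213.48472427246304, 'extrinsics': [[0.478, 0.515, -0.712, -379.134], [-0.878, 0.294, -0.377, -763.772], [0.015, 0.805, 0.593, 844.752], [0.0, 0.0, 0.0, 1.0]], 'shot': 2}
cartridge 0.65 [290.9, 245.2, 324.2, 304.4]
bracket 0.81 [208.1, 170.6, 275.0, 234.3]
espresso_cup 0.63 [295.1, 188.4, 317.1, 206.3]
espresso_cup 0.32 [290.9, 247.6, 319.7, 302.3]
egg_timer 0.78 [348.9, 291.2, 376.7, 321.0]
{'t': 0.6, 'joints': array([-1.34459065e+00,  4.90891405e-01,  1.55888081e+00, -1.16248216e-05,
        1.09170032e+00, -1.05615102e-01]), 'qvel': array([ 7.19473898e-04,  1.02133167e-03, -9.98111411e-04, -8.27656191e-04,
        9.66431838e-05,  1.39944767e-03]), 'tau': array([-1.06277163e-03, -6.12209272e+01, -2.58358616e+01,  6.92302804e-02,
        4.45774756e-02, -3.47660000e-05]), 'eef_pos': array([ 203.61856888, -590.9262349 ,  239.67290472]), 'tcp_rot': array([3.14147429e+00, 2.29221348e-05, 3.31826131e-01]), 'ft_force': array([-0.0809016 , -0.39093906,  0.86434146]), 'moment': array([-0.02183853,  0.04810023,  0.01338462]), 'grip_force': 0.0, 'opening': 0.9993261034293275}
```

View pics/scene1.png

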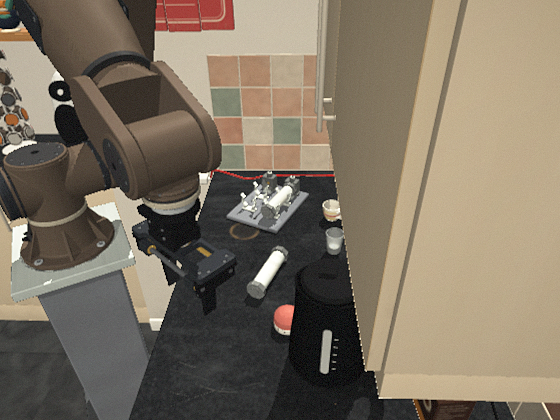

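View pics/side1.png

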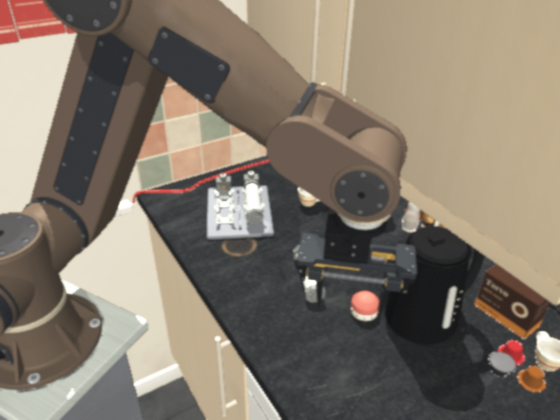

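The scene view shows the bracket near (268,203), the loose cartridge from (255,292) to (282,252), the cup (332,210), the glass (335,240) and the timer (285,320). In the side view the gripper hides the cartridge, and the bracket is at (240,212). Rough positions next, then a wrist picture.

Run:
```python
from h import *
d=pickle.load(open("scene1.pkl","rb"));s=pickle.load(open("side1.pkl","rb"))
R=lambda a:np.round(a).tolist()
print("cart ends(z22)",R(onz(d,257,290,22)),R(onz(d,281,253,22)),"mid",R(onz(d,268,272,22)))
for n,c in(("scene",d),("side",s)):
    pass
print("br corners scene",[R(onz(d,u,v,12)) for u,v in((227,218),(273,230),(309,195),(262,175))])
print("br corners side",[R(onz(s,u,v,12)) for u,v in((208,238),(273,235),(268,188),(210,192))])
print("cup",R(onz(d,332,221,0)),"glass",R(onz(d,335,253,0)),"timer",R(onz(d,285,320,25)))
w=read_camera("wrist");cv2.imwrite("pics/w1.png",w["img"]);print(np.round(w["extrinsics"],3).tolist(),w["vertical_fov"],w["cx"],w["cy"])
print("fold",proj(w,onz(d,268,272,22)))
```

```text
cart ends(z22) [383.0, -459.0, 22.0] [497.0, -367.0, 22.0] mid [434.0, -416.0, 22.0]
br corners scene [[436.0, -135.0, 12.0], [531.0, -256.0, 12.0], [721.0, -144.0, 12.0], [645.0, 51.0, 12.0]]
br corners side [[432.0, -121.0, 12.0], [527.0, -262.0, 12.0], [714.0, -140.0, 12.0], [611.0, -3.0, 12.0]]
cup [714.0, -288.0, 0.0] glass [638.0, -415.0, 0.0] timer [396.0, -572.0, 25.0]
[[0.326, 0.912, 0.25, 273.453], [-0.945, 0.314, 0.086, -567.875], [0.0, -0.265, 0.964, 383.387], [0.0, 0.0, 0.0, 1.0]] 59.93845758303355 279.61280373901326 213.49898495406975
fold [ 166.90633172 -143.34727441]
```

View pics/w1.png

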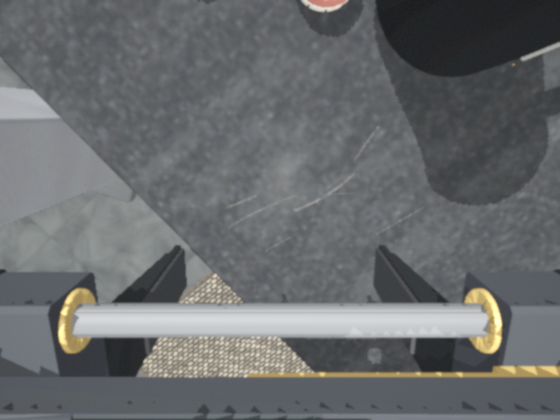

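The wrist view shows bare worktop, with the timer at (325,0) and the kettle at upper right (440,40). The camera looks ahead along tool x. I move to a point behind the cartridge.

Request:
jog_arm --motion '[[[35,-10,0],-0.07],[[80,-25,0],-0.14],[[128,-40,0],-0.21],[[175,-56,0],-0.28],[[218,-70,0],-0.35]]'

```text
t: 1.15
eef_pos: [388.4, -452.2, 239.8]
tcp_rot: [3.141, -0.0, 0.685]
ft_force: [0.2, -0.1, 0.4]
opening: 0.996
grip_force: 0.0
```

Run:
```python
from h import *
s=state();print(s["t"],s["eef_pos"],s["tcp_rot"])
for i in range(2):
    w=read_camera("wrist")
cv2.imwrite("pics/w2.png",w["img"]);pickle.dump(w,open("w2.pkl","wb"))
for t in("cartridge","stem_tip","egg_timer","shot_glass"):
    for c in cut_out(t,w)[:2]: 
        print(t,round(c["p"],2),c["box"])
        if t=="cartridge":
            m=c["region"].astype(np.uint8);print(cv2.minAreaRect(cv2.findNonZero(m)))
s=state();print(s["t"],s["eef_pos"],s["tcp_rot"])
```

```text
1.15 [ 388.40626112 -452.18936232  239.83712787] [ 3.14122358e+00 -1.05624075e-05  6.84749638e-01]
cartridge 0.67 [252.4, 26.8, 302.4, 219.5]
((278.5166015625, 121.49348449707031), (48.04530334472656, 187.04225158691406), 0.3794366717338562)
stem_tip 0.57 [253.2, 26.8, 303.0, 216.4]
egg_timer 0.83 [340.5, 218.6, 401.0, 280.2]
shot_glass 0.3 [253.0, 27.9, 300.0, 215.8]
1.45 [ 386.33486958 -454.2747859   239.61787774] [3.14153285e+00 2.57297370e-04 6.80698422e-01]
```

View pics/w2.png

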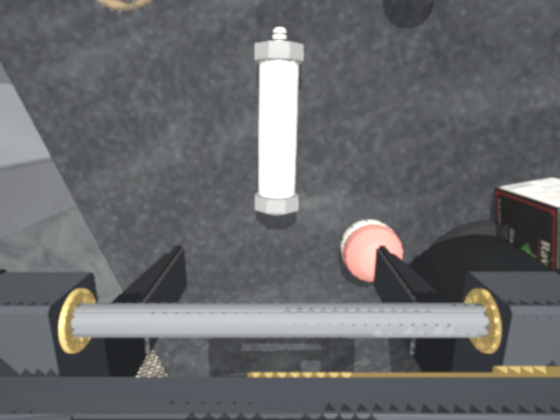

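The wrist view shows the cartridge upright in the picture, with its stem at (279,28) pointing ahead, the caps at rows 42-60 and 193-213, and the timer at (372,250). I compute the exact pose from the mask.

```bash
cat >> h.py <<'E'
def totool(s,p):
    return Ro.from_euler("xyz",s["tcp_rot"]).inv().apply(np.array(p)-s["eef_pos"])
E
python3 - <<'E'
from h import *
w=pickle.load(open("w2.pkl","rb"));s=state()
g=cv2.cvtColor(w["img"],cv2.COLOR_BGR2GRAY)
L=[]
for v in range(72,188,4):
    c=np.where(g[v,240:320]>170)[0]
    if len(c)>20: L.append((v,240+(c[0]+c[-1])/2,c[-1]-c[0]+1))
L=np.array(L);print(L[::6])
k=np.polyfit(L[:,0],L[:,1],1);u=lambda v:np.polyval(k,v)
a,b=onz(w,u(75),75,22),onz(w,u(185),185,22)
print("axis yaw",np.arctan2(*(a-b)[1::-1]))
print(g[15:75,279].tolist());print(g[180:225,277].tolist())
for n,v,z in(("stem",28,22),("capfar",42,40),("captop body edge",61,40),("low body edge",192,40),("low cap end",213,22)):
    p=onz(w,u(v),v,z);print(n,p.round(1),totool(s,p).round(1))
# height by width: 36mm body width px
E
```

```text
[[ 72.  278.5  40. ]
 [ 96.  278.   39. ]
 [120.  277.   39. ]
 [144.  277.   39. ]
 [168.  276.5  38. ]]
axis yaw 0.6674177807874945
[97, 95, 93, 90, 90, 87, 89, 88, 87, 90, 100, 159, 249, 255, 255, 255, 255, 251, 231, 255, 255, 255, 255, 247, 221, 253, 255, 247, 243, 242, 242, 242, 242, 242, 242, 241, 240, 240, 239, 238, 237, 235, 223, 202, 213, 254, 255, 255, 255, 255, 255, 255, 255, 255, 255, 255, 255, 255, 255, 255]
[255, 255, 255, 255, 255, 255, 255, 255, 255, 255, 255, 255, 255, 255, 255, 255, 255, 255, 236, 214, 221, 228, 231, 233, 233, 232, 232, 232, 232, 232, 231, 230, 220, 198, 168, 128, 94, 79, 79, 78, 79, 78, 76, 75, 75]
stem [ 506.9 -354.5   22. ] [156.6  -1.7 217.6]
capfar [ 495.4 -363.7   40. ] [141.8  -1.8 199.6]
captop body edge [ 483.3 -373.2   40. ] [126.4  -2.  199.6]
low body edge [ 391.1 -445.9   40. ] [  9.1  -3.5 199.6]
low cap end [ 370.8 -461.8   22. ] [-16.8  -4.  217.6]
```

Request:
jog_arm --motion '[[[17,-1,30],0.01],[[42,-2,65],0.014],[[60,-3,100],0.014],[[67,-3,120],0.014],[[67,-3,120],0.014]]'

```text
t: 1.95
eef_pos: [435.9, -408.8, 117.1]
tcp_rot: [-3.137, 0.0, 0.667]
ft_force: [-0.9, -0.1, -0.8]
opening: 0.997
grip_force: 0.0
```

Run:
```python
from h import *
read_camera("wrist");w=read_camera("wrist");s=state();w0=pickle.load(open("w2.pkl","rb"))
cv2.imwrite("pics/w3.png",w["img"]);print(s["t"],s["eef_pos"],s["tcp_rot"])
g=cv2.cvtColor(w["img"],cv2.COLOR_BGR2GRAY)
L=[]
for v in range(0,270,6):
    c=np.where(g[v,200:360]>170)[0]
    if len(c)>5: L.append((v,200+(c[0]+c[-1])/2,c[-1]-c[0]+1))
L=np.array(L);print(L.tolist())
B=L[(L[:,2]>40)&(L[:,2]<66)]
if len(B)>2:
    k=np.polyfit(B[:,0],B[:,1],1)
    for v in (100,240): print(v,totool(s,onz(w,np.polyval(k,v),v,22)).round(1))
print(g[0:110,279].tolist())
```

```text
2.05 [ 436.42414934 -410.29145445  120.09369934] [3.14144883e+00 1.58485092e-04 6.66390214e-01]
[[90.0, 279.0, 19.0], [96.0, 279.0, 19.0], [108.0, 279.0, 19.0], [114.0, 279.0, 69.0], [120.0, 279.0, 69.0], [126.0, 279.0, 67.0], [132.0, 277.5, 54.0], [138.0, 279.0, 55.0], [144.0, 279.0, 55.0], [150.0, 279.0, 55.0], [156.0, 279.0, 55.0], [162.0, 279.5, 54.0], [168.0, 279.5, 54.0], [174.0, 279.5, 54.0], [180.0, 279.5, 54.0], [186.0, 279.5, 54.0], [192.0, 279.5, 54.0], [198.0, 279.5, 54.0], [204.0, 279.5, 54.0], [210.0, 279.5, 54.0], [216.0, 280.0, 53.0], [222.0, 280.0, 53.0], [228.0, 279.5, 52.0], [234.0, 279.5, 52.0], [240.0, 279.5, 52.0], [246.0, 280.0, 53.0], [252.0, 280.5, 52.0], [258.0, 280.0, 51.0], [264.0, 280.0, 51.0]]
100 [81.7 -0.9 98.1]
240 [-11.8   0.1  98.1]
[84, 84, 83, 84, 83, 83, 80, 81, 80, 77, 80, 81, 81, 85, 88, 89, 90, 92, 92, 91, 91, 91, 88, 85, 82, 83, 81, 82, 84, 83, 83, 83, 84, 84, 82, 81, 79, 79, 78, 79, 76, 76, 76, 77, 78, 78, 79, 80, 81, 81, 79, 78, 79, 80, 79, 79, 81, 80, 81, 83, 87, 87, 90, 89, 84, 85, 83, 81, 80, 78, 76, 78, 77, 77, 79, 80, 79, 80, 81, 81, 81, 80, 80, 84, 103, 177, 249, 255, 255, 255, 255, 255, 255, 206, 166, 234, 255, 255, 255, 255, 255, 233, 165, 201, 255, 255, 255, 255, 255, 255]
```

View pics/w3.png

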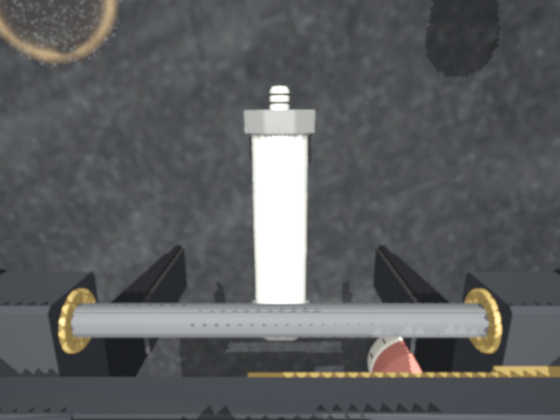

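Stem tip at row 85 gives x=91.7 at z=22, which agrees with the higher view, and the cartridge is centred between the fingers. I descend and grip.

Request:
jog_arm --motion '[[[1,0,30],0],[[1,0,60],0],[[1.5,0,82],0],[[1.5,0,91],0],[[1.5,0,91],0]]'

```text
t: 2.55
eef_pos: [437.9, -409.1, 28.9]
tcp_rot: [3.141, 0.0, 0.667]
ft_force: [-0.4, 0.5, 0.4]
opening: 1.002
grip_force: 0.0
```

Request:
jog_arm --motion '[[[0,0,0],0],[[0,0,0],0],[[0,0,0],0],[[0,0,0],0],[[0,0,0],0]]' --grip 1

```text
t: 3.05
eef_pos: [438.3, -408.3, 29.0]
tcp_rot: [3.141, 0.0, 0.668]
ft_force: [0.4, 0.3, -0.2]
opening: 0.636
grip_force: 0.0
```

Request:
jog_arm --motion '[[[0,0,0],0],[[0,0,0],0],[[0,0,0],0]]'

```text
t: 3.35
eef_pos: [438.2, -408.3, 28.6]
tcp_rot: [3.142, 0.0, 0.668]
ft_force: [-0.5, -0.1, -0.8]
opening: 0.386
grip_force: 0.0
```

Request:
jog_arm --motion '[[[0,0,0],0],[[0,0,0],0],[[0,0,0],0]]'

```text
t: 3.65
eef_pos: [438.2, -408.2, 28.6]
tcp_rot: [3.142, 0.0, 0.668]
ft_force: [-0.3, 0.1, -0.4]
opening: 0.373
grip_force: 30.0
```

Request:
jog_arm --motion '[[[0,0,-10],0],[[0,0,-40],0],[[0,0,-85],0],[[0,0,-130],0],[[0,0,-150],0]]'

```text
t: 4.15
eef_pos: [438.8, -408.8, 183.3]
tcp_rot: [3.136, -0.0, 0.668]
ft_force: [-0.0, -0.5, -1.5]
opening: 0.373
grip_force: 30.0
```

Request:
jog_arm --motion '[[[20,-28,0],0.01],[[50,-70,-10],0.03],[[80,-112,-20],0.05],[[108,-150,-30],0.06],[[132,-184,-30],0.07]]'

```text
t: 4.65
eef_pos: [427.6, -180.2, 210.2]
tcp_rot: [3.14, -0.001, 0.597]
ft_force: [0.5, 1.2, -2.1]
opening: 0.374
grip_force: 30.0
```

Run:
```python
from h import *
[read_camera("wrist") for i in range(3)];w=read_camera("wrist");s=state()
cv2.imwrite("pics/w4.png",w["img"]);pickle.dump((w,s),open("w4.pkl","wb"));print(s["t"],s["eef_pos"],s["tcp_rot"],s["ft_force"])
for t in("bracket","cartridge"):
    for c in cut_out(t,w)[:3]: 
        print(t,round(c["p"],2),c["box"])
```

```text
4.85 [ 428.11864291 -181.42883345  209.45757492] [ 3.14029454e+00 -4.28972247e-04  5.99792964e-01] [ 0.30974936 -0.04297501 -2.02594804]
bracket 0.95 [222.9, 1.9, 432.7, 146.8]
cartridge 0.93 [220.8, 74.8, 334.4, 376.6]
```

View pics/w4.png

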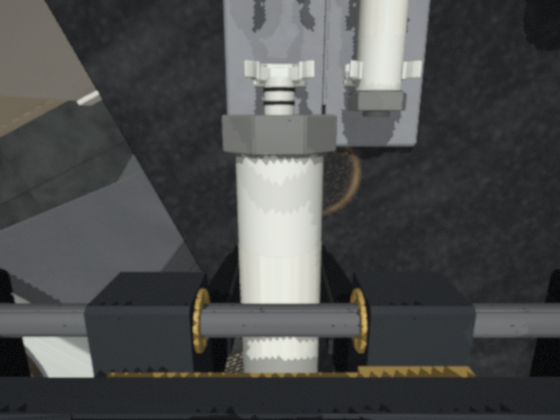

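The held cartridge shows with its tip at about (279,66). The bracket plate is beyond it, with the near clip of the empty bay at cols 245-313, row 70, the rear cartridge's cap at (380,100) and the plate's near edge at row 147. I move 85 mm forward to see the far clip and the head.

Request:
jog_arm --motion '[[[25,0,0],0],[[50,0,0],0],[[72,0,0],0],[[85,0,0],0],[[85,0,0],0]]'

```text
t: 5.45
eef_pos: [499.0, -134.5, 208.2]
tcp_rot: [-3.141, 0.0, 0.598]
ft_force: [-1.0, 0.4, -1.6]
opening: 0.375
grip_force: 30.0
```

Run:
```python
from h import *
[read_camera("wrist") for i in range(3)];w=read_camera("wrist");s=state()
pickle.dump((w,s),open("w5.pkl","wb"));print(s["t"],s["eef_pos"],s["tcp_rot"],s["ft_force"])
w4=pickle.load(open("w4.pkl","rb"))[0]
a=cv2.resize(w4["img"][0:150,200:440],None,fx=2.5,fy=2.0,interpolation=cv2.INTER_CUBIC)
b=cv2.resize(w["img"][0:150,200:440],None,fx=2.5,fy=2.0,interpolation=cv2.INTER_CUBIC)
m=np.vstack([a,b])
for i in range(0,240,20): cv2.line(m,(int(i*2.5),0),(int(i*2.5),6),(0,0,255),1);cv2.line(m,(int(i*2.5),300),(int(i*2.5),306),(0,0,255),1)
for j in range(0,300,10): cv2.line(m,(0,j*2),(6,j*2),(0,0,255),1)
cv2.imwrite("pics/m5.png",m);print(m.shape)
```

```text
5.65 [ 497.55170138 -134.83516836  208.52544392] [-3.14134377e+00  4.47800404e-04  5.97000112e-01] [ 0.17581395  0.18534866 -1.37325943]
(600, 600, 3)
```

View pics/m5.png

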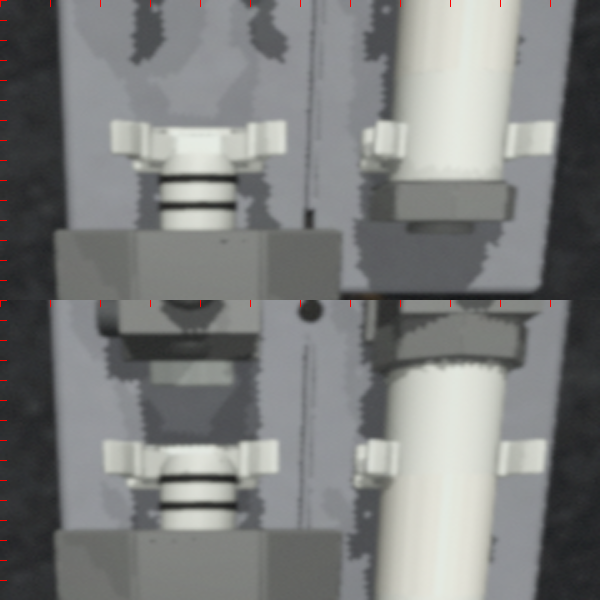

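The montage (col=200+x/2.5, row=y/2) shows the near clip at cols 244-314, rows 60-77, the far clip at cols 241-311, rows 70-87, and the head face's top edge at row 17.5. The held stem is centred at col 279 in both. I compute the bay from these.

```bash
cat >> h.py <<'E'
def T(w,s,u,v,z): return totool(s,onz(w,u,v,z)).round(1)
E
python3 - <<'E'
from h import *
w4,s4=pickle.load(open("w4.pkl","rb"));w5,s5=pickle.load(open("w5.pkl","rb"))
c=lambda x:200+x/2.5
P={}
for n,w,x1,x2,r1,r2 in(("near",w4,110,286,60,77.5),("far",w5,103,278,70,87.5)):
    u=c((x1+x2)/2)
    P[n]=onz(w,u,(r1+r2)/2,62)
    print(n,"ylen",np.linalg.norm(onz(w,u,r1,62)-onz(w,u,r2,62)).round(1),"width",np.linalg.norm(onz(w,c(x1),r1,62)-onz(w,c(x2),r1,62)).round(1))
d=P["far"]-P["near"];print("dist",np.linalg.norm(d),"yaw",np.arctan2(d[1],d[0]))
mid=(P["far"]+P["near"])/2;print("mid",mid)
# plate edges z=12
for n,w,pts in(("w4L",w4,((60,0),(68,225))),("w4R",w4,((573,0),(542,285))),("w5L",w5,((54,0),(62,225))),("w5R",w5,((567,0),(535,290)))):
    a,b=[onz(w,c(x),y/2,12) for x,y in pts];e=a-b;print(n,"yaw",np.arctan2(e[1],e[0]).round(4),a.round(1),b.round(1))
yaw=np.arctan2(d[1],d[0]);yd=np.array([np.cos(yaw),np.sin(yaw),0]);xd=np.array([np.sin(yaw),-np.cos(yaw),0])
L=lambda p:((p-mid)@xd,(p-mid)@yd)
print("plate near edge (exp y-116)",L(onz(w4,c(450),291/2,12)),"left(exp x-48)",L(onz(w4,c(60),0,12)),L(onz(w5,c(54),0,12)),"right(exp 128)",L(onz(w4,c(573),0,12)),L(onz(w5,c(567),0,12)))
print("rear cap end lower edge z42+22",L(onz(w4,c(455),109,64)),"cap/body edge",L(onz(w4,c(455),90,64)))
print("head face top",L(onz(w5,c(190),17.5,65)), "head L/R",L(onz(w5,c(120),17.5,65)),L(onz(w5,c(258),17.5,65)))
for n,w,s,v in(("w4",w4,s4,64),("w5",w5,s5,(446-300)/2)):
    z=s["eef_pos"][2]-6
    print(n,"tip tool",T(w,s,c(198),v,z),"cap far top edge",T(w,s,c(198),115,z+22),T(w,s,c(137),115,z+22),T(w,s,c(265),115,z+22))
for s in(s4,s5): print("bay in tool",totool(s,[*mid[:2],42]))
E
```

```text
near ylen 12.2 width 52.4
far ylen 12.4 width 52.2
dist 75.87869362200308 yaw 0.5981700345993389
mid [546.53827386 -99.31909065  62.        ]
w4L yaw 0.5926 [538. -49.  12.] [462.7 -99.7  12. ]
w4R yaw 0.6122 [ 635.3 -190.7   12. ] [ 539.1 -258.3   12. ]
w5L yaw 0.5868 [606.8  -2.9  12. ] [531.5 -52.9  12. ]
w5R yaw 0.6056 [ 703.  -144.4   12. ] [ 605.  -212.3   12. ]
plate near edge (exp y-116) (np.float64(93.39440389944356), np.float64(-98.47001806167695)) left(exp x-48) (np.float64(-46.37580159214304), np.float64(21.312744484075797)) (np.float64(-45.777447205494894), np.float64(104.12565542943386)) right(exp 128) (np.float64(125.51459239663328), np.float64(21.8626896382199)) (np.float64(125.36640261600182), np.float64(103.95248551282984))
rear cap end lower edge z42+22 (np.float64(78.62599958023489), np.float64(-66.68134965059647)) cap/body edge (np.float64(77.56227876988463), np.float64(-52.91098544492865))
head face top (np.float64(0.025607510674084833), np.float64(78.74428673810006)) head L/R (np.float64(-19.91644948778279), np.float64(78.76429402034188)) (np.float64(19.397305280610357), np.float64(78.72485168058246))
w4 tip tool [92.1 -1.   6. ] cap far top edge [ 73.3  -0.9 -16. ] [ 73.3  -9.2 -16. ] [ 73.3   8.1 -16. ]
w5 tip tool [88.4  0.6  6. ] cap far top edge [ 72.9   0.6 -16. ] [ 72.9  -7.7 -16. ] [ 72.9   9.6 -16. ]
bay in tool [144.02654917  -1.15063365 167.51802121]
bay in tool [ 60.55358265  -1.79278313 166.49879605]
```

Request:
jog_arm --motion '[[[15,-1,20],0],[[35,-1.7,55],0],[[46,-1.7,90],0],[[48,-1.7,108],0],[[48,-1.7,113],0]]'

```text
t: 6.15
eef_pos: [536.0, -105.9, 93.8]
tcp_rot: [-3.139, 0.002, 0.598]
ft_force: [0.2, 0.4, -0.5]
opening: 0.374
grip_force: 30.0
```

Request:
jog_arm --motion '[[[0,0,0],0],[[0,0,0],0],[[0,0,0],0]]'

```text
t: 6.45
eef_pos: [537.2, -106.2, 96.9]
tcp_rot: [3.14, -0.001, 0.597]
ft_force: [0.0, -0.6, -1.2]
opening: 0.37
grip_force: 30.0
```

Run:
```python
from h import *
s=state();w=read_camera("wrist");s2=state()
pickle.dump((w,s),open("w6.pkl","wb"));print(s["t"],s["eef_pos"],s["tcp_rot"],s["ft_force"],s["moment"]);print(s2["eef_pos"],s2["tcp_rot"])
E_=np.array(w["extrinsics"]);print("cam in tool",totool(s,E_[:3,3]))
m=cv2.resize(w["img"][0:200,180:446],None,fx=3,fy=3,interpolation=cv2.INTER_CUBIC)
for i in range(0,266,20): cv2.line(m,(i*3,0),(i*3,6),(0,0,255),1)
for j in range(0,200,10): cv2.line(m,(0,j*3),(6 if j%50 else 14,j*3),(0,0,255),1)
cv2.imwrite("pics/m6.png",m)
```

```text
6.45 [ 537.21292141 -106.21541029   96.88814525] [ 3.13987618e+00 -1.18170743e-03  5.97430326e-01] [ 0.02761588 -0.59431057 -1.19256157] [ 0.0024436   0.02284303 -0.00341797]
[ 537.16723264 -106.13307701   96.78538123] [ 3.14000437e+00 -1.11508023e-03  5.97435431e-01]
cam in tool [  73.28752924    0.68992439 -143.72479303]
```

View pics/m6.png

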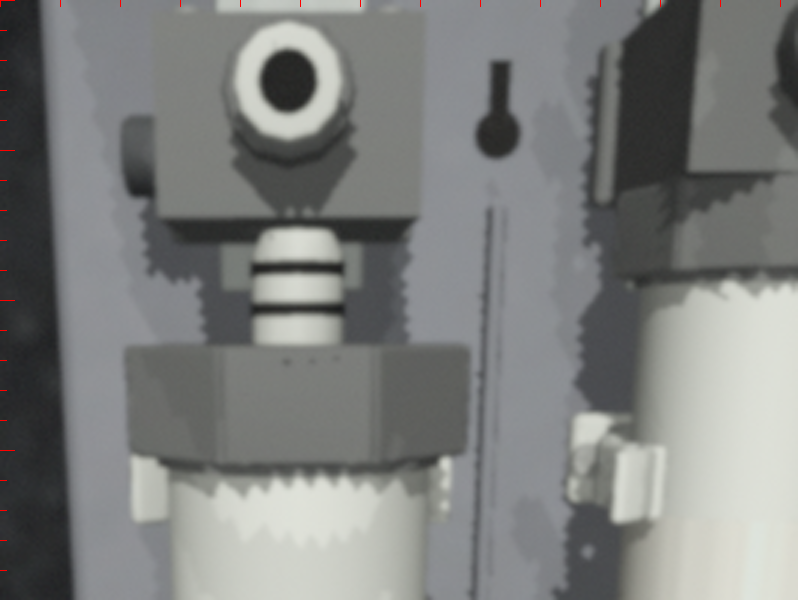

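The view (col=180+x/3, row=y/3) shows the stem tip at row 76, 4.4 mm short of the head face (row 72.7). The far clip and head are centred about 1.3 mm left of the cartridge, which sits at y≈-16.8. I correct by +1.2 in x and -1.3 in y and go down to just above contact.

Request:
jog_arm --motion '[[[0.5,-0.6,0],0],[[1.2,-1.3,5],0],[[1.2,-1.3,14],0],[[1.2,-1.3,20],0],[[1.2,-1.3,20],0]]'

```text
t: 7.0
eef_pos: [536.7, -103.9, 74.4]
tcp_rot: [-3.14, 0.001, 0.598]
ft_force: [0.3, -0.4, -1.7]
opening: 0.372
grip_force: 30.0
```

Request:
jog_arm --motion '[[[0,0,0],0],[[0,0,0],0],[[0,0,0],0]]'

```text
t: 7.3
eef_pos: [537.3, -104.1, 75.8]
tcp_rot: [3.141, -0.0, 0.598]
ft_force: [-0.1, -0.9, -1.9]
opening: 0.372
grip_force: 30.0
```

Request:
jog_arm --motion '[[[0,0,1],0],[[0,0,2],0],[[0,0,3],0],[[0,0,3],0]]'

```text
t: 7.7
eef_pos: [537.1, -104.0, 72.5]
tcp_rot: [-3.142, 0.0, 0.598]
ft_force: [0.0, 0.3, -2.1]
opening: 0.373
grip_force: 30.0
```

Request:
jog_arm --motion '[[[0,0,1],0],[[0,0,2],0],[[0,0,3],0],[[0,0,3],0]]'

```text
t: 8.1
eef_pos: [537.4, -104.2, 69.6]
tcp_rot: [3.141, -0.0, 0.598]
ft_force: [0.1, -0.8, -1.5]
opening: 0.374
grip_force: 30.0
```

Request:
jog_arm --motion '[[[0,0,1],0],[[0,0,2],0],[[0,0,2],0]]'

```text
t: 8.4
eef_pos: [537.5, -104.1, 67.9]
tcp_rot: [3.141, -0.001, 0.598]
ft_force: [0.8, -0.1, 3.2]
opening: 0.374
grip_force: 30.0
```

Request:
jog_arm --motion '[[[0,0,1],0],[[0,0,2],0],[[0,0,2],0]]'

```text
t: 8.7
eef_pos: [537.6, -104.1, 66.0]
tcp_rot: [3.141, -0.001, 0.598]
ft_force: [1.2, -0.8, 4.8]
opening: 0.372
grip_force: 30.0
```

Request:
jog_arm --motion '[[[0,0,1],0],[[0,0,1.5],0],[[0,0,1.5],0]]'

```text
t: 9.0
eef_pos: [537.6, -104.1, 64.6]
tcp_rot: [3.14, -0.001, 0.598]
ft_force: [0.1, 0.2, 6.6]
opening: 0.369
grip_force: 30.0
```

Request:
jog_arm --motion '[[[0,0,1],0],[[0,0,1.5],0],[[0,0,1.5],0]]'

```text
t: 9.3
eef_pos: [537.6, -104.1, 63.1]
tcp_rot: [3.14, -0.001, 0.598]
ft_force: [1.7, 0.1, 5.9]
opening: 0.373
grip_force: 30.0
```

Request:
jog_arm --motion '[[[0,0,1],0],[[0,0,2],0],[[0,0,2],0]]'

```text
t: 9.6
eef_pos: [537.6, -104.1, 60.9]
tcp_rot: [3.141, -0.001, 0.598]
ft_force: [1.5, -0.8, 4.2]
opening: 0.37
grip_force: 30.0
```

Request:
jog_arm --motion '[[[0,0,1],0],[[0,0,2],0],[[0,0,2],0]]'

```text
t: 9.9
eef_pos: [537.4, -104.1, 58.7]
tcp_rot: [3.141, -0.0, 0.598]
ft_force: [1.9, -0.3, 1.9]
opening: 0.372
grip_force: 30.0
```

```bash
python3 -c "
from cell import *
s=state();print(s['moment'],s['eef_pos'],s['ft_force'])"
```

```text
[-0.09172208 -0.45409926 -0.03525984] [ 537.42578173 -104.08001742   58.68462519] [ 1.92837583 -0.2914742   1.92258381]
```

Request:
jog_arm --motion '[[[0,0,1],0],[[0,0,2],0],[[0,0,2],0]]'

```text
t: 10.2
eef_pos: [537.2, -104.1, 56.4]
tcp_rot: [3.141, 0.0, 0.598]
ft_force: [1.8, -1.6, -0.5]
opening: 0.375
grip_force: 30.0
```

Request:
jog_arm --motion '[[[0,0,1],0],[[0,0,2],0],[[0,0,2],0]]'

```text
t: 10.5
eef_pos: [537.0, -104.1, 54.2]
tcp_rot: [-3.141, 0.0, 0.598]
ft_force: [3.7, -2.8, -4.9]
opening: 0.373
grip_force: 30.0
```

Request:
jog_arm --motion '[[[0,0,1],0],[[0,0,1.5],0],[[0,0,1.5],0]]'

```text
t: 10.8
eef_pos: [537.0, -104.0, 52.8]
tcp_rot: [-3.141, 0.0, 0.598]
ft_force: [1.5, -3.2, -6.1]
opening: 0.375
grip_force: 30.0
```

Request:
jog_arm --motion '[[[0,0,0.7],0],[[0,0,1.5],0],[[0,0,1.5],0]]'

```text
t: 11.1
eef_pos: [537.1, -104.0, 51.4]
tcp_rot: [-3.141, 0.0, 0.598]
ft_force: [2.4, -2.3, -6.1]
opening: 0.37
grip_force: 30.0
```

Request:
jog_arm --motion '[[[0,0,0.5],0],[[0,0,1],0],[[0,0,1],0]]'

```text
t: 11.4
eef_pos: [537.1, -104.0, 50.5]
tcp_rot: [-3.142, 0.0, 0.598]
ft_force: [2.1, -2.5, -6.8]
opening: 0.372
grip_force: 30.0
```

Request:
jog_arm --motion '[[[0,0.3,0.5],0],[[0,0.4,1],0],[[0,0.4,1],0]]'

```text
t: 11.7
eef_pos: [537.2, -104.2, 49.5]
tcp_rot: [-3.141, 0.0, 0.598]
ft_force: [2.1, -0.6, -5.5]
opening: 0.372
grip_force: 30.0
```

Request:
jog_arm --motion '[[[0,0,0.4],0],[[0,0,0.7],0],[[0,0,0.7],0]]'

```text
t: 12.0
eef_pos: [537.3, -104.3, 48.9]
tcp_rot: [-3.141, 0.0, 0.598]
ft_force: [0.7, -1.8, -6.0]
opening: 0.373
grip_force: 30.0
```

Request:
jog_arm --motion '[[[0,0,0.4],0],[[0,0,0.7],0],[[0,0,0.7],0]]'

```text
t: 12.3
eef_pos: [537.4, -104.4, 48.5]
tcp_rot: [3.141, -0.0, 0.598]
ft_force: [-1.0, -1.7, 1.8]
opening: 0.369
grip_force: 30.0
```

Request:
jog_arm --motion '[[[0,0,0.4],0],[[0,0,0.6],0],[[0,0,0.6],0]]'

```text
t: 12.6
eef_pos: [537.5, -104.4, 48.4]
tcp_rot: [3.141, -0.0, 0.598]
ft_force: [-2.7, -0.0, 9.5]
opening: 0.378
grip_force: 30.0
```

```bash
python3 -c "
from cell import *
s=state();print(s['moment'],s['eef_pos'],s['ft_force'])"
```

```text
[-0.04386786  0.44829182 -0.09749672] [ 537.45491542 -104.3600912    48.39875018] [-2.71790491e+00 -8.61820418e-03  9.45014821e+00]
```

Seated at TCP z 48.4, where the axis should be at 42, and the push rises rigidly after the drop. I relieve the downward push and slide.

Request:
jog_arm --motion '[[[0,0,-0.4],0],[[0,0,-0.8],0],[[0,0,-0.8],0]]'

```text
t: 12.9
eef_pos: [537.4, -104.4, 48.5]
tcp_rot: [3.141, -0.0, 0.598]
ft_force: [-0.8, 0.5, 1.6]
opening: 0.373
grip_force: 30.0
```

Run:
```python
from h import *
w=read_camera("wrist");s=state()
print(s["t"],s["eef_pos"],s["ft_force"],s["moment"])
m=cv2.resize(w["img"][0:270,180:446],None,fx=2.2,fy=2.2,interpolation=cv2.INTER_CUBIC)
for j in range(0,270,10): cv2.line(m,(0,int(j*2.2)),(6 if j%50 else 14,int(j*2.2)),(0,0,255),1)
cv2.imwrite("pics/m7.png",m)
```

```text
12.95 [ 537.42652094 -104.36484984   48.45008314] [-1.1069639  -0.7308597   1.89018286] [-0.12946382  0.10080134 -0.13493528]
```

View pics/m7.png

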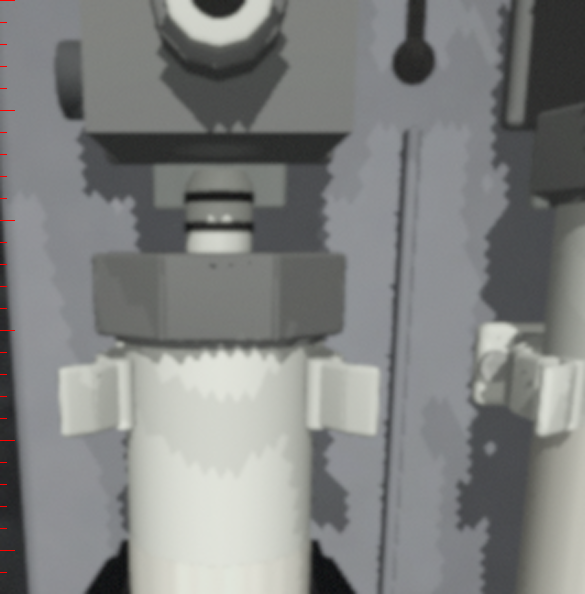

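The far clip's jaws stand symmetrically round the body (rows 165-197). The cap clears them and the stem points centrally at the head's hole. Now the slide.

Request:
jog_arm --motion '[[[1,0,0],0],[[2,0,0],0],[[3,0,0],0],[[3,0,0],0]]'

```text
t: 13.35
eef_pos: [539.9, -102.7, 48.4]
tcp_rot: [3.142, 0.0, 0.598]
ft_force: [-3.8, -2.5, 4.5]
opening: 0.376
grip_force: 30.0
```

Request:
jog_arm --motion '[[[1,0,0],0],[[2,0,0],0],[[2,0,0],0]]'

```text
t: 13.65
eef_pos: [541.6, -101.5, 48.5]
tcp_rot: [3.141, -0.0, 0.598]
ft_force: [-2.0, -1.7, 3.3]
opening: 0.375
grip_force: 30.0
```

Request:
jog_arm --motion '[[[0.7,0,0],0],[[1.5,0,0],0],[[1.5,0,0],0]]'

```text
t: 13.95
eef_pos: [542.8, -100.7, 48.4]
tcp_rot: [3.141, -0.0, 0.598]
ft_force: [-3.1, -3.1, 4.0]
opening: 0.371
grip_force: 30.0
```

Request:
jog_arm --motion '[[[0.7,0,0],0],[[1.5,0,0],0],[[1.5,0,0],0]]'

```text
t: 14.25
eef_pos: [544.1, -99.8, 48.4]
tcp_rot: [3.141, -0.0, 0.598]
ft_force: [-2.7, -2.5, 4.9]
opening: 0.373
grip_force: 30.0
```

Request:
jog_arm --motion '[[[0.5,0,0],0],[[1,0,0],0],[[1,0,0],0]]'

```text
t: 14.55
eef_pos: [544.8, -99.3, 48.4]
tcp_rot: [3.142, 0.0, 0.598]
ft_force: [-2.5, -3.2, 4.2]
opening: 0.372
grip_force: 30.0
```

Request:
jog_arm --motion '[[[0.5,0,0],0],[[1,0,0],0],[[1,0,0],0]]'

```text
t: 14.85
eef_pos: [545.7, -98.7, 48.4]
tcp_rot: [3.141, 0.0, 0.598]
ft_force: [-2.9, -3.3, 3.6]
opening: 0.371
grip_force: 30.0
```

Request:
jog_arm --motion '[[[0.5,0,0],0],[[1,0,0],0],[[1,0,0],0]]'

```text
t: 15.15
eef_pos: [546.2, -98.4, 48.4]
tcp_rot: [-3.141, 0.001, 0.598]
ft_force: [-5.5, -5.8, 6.1]
opening: 0.371
grip_force: 30.0
```

Request:
jog_arm --motion '[[[0.5,0,0],0],[[1,0,0],0],[[1,0,0],0]]'

```text
t: 15.45
eef_pos: [546.9, -97.9, 48.4]
tcp_rot: [-3.141, 0.001, 0.598]
ft_force: [-5.9, -5.7, 5.4]
opening: 0.375
grip_force: 30.0
```

The valve was met at x≈546 (axial ~8 N). Home should be about 6 mm further.

Request:
jog_arm --motion '[[[0.5,0,0],0],[[1,0,0],0],[[1,0,0],0]]'

```text
t: 15.75
eef_pos: [547.7, -97.3, 48.4]
tcp_rot: [-3.141, 0.001, 0.598]
ft_force: [-5.8, -6.6, 6.3]
opening: 0.378
grip_force: 30.0
```

Request:
jog_arm --motion '[[[0.5,0,0],0],[[1,0,0],0],[[1,0,0],0]]'

```text
t: 16.05
eef_pos: [548.5, -96.8, 48.4]
tcp_rot: [-3.141, 0.001, 0.598]
ft_force: [-6.5, -7.1, 4.7]
opening: 0.371
grip_force: 30.0
```

Request:
jog_arm --motion '[[[0.5,0,0],0],[[1,0,0],0],[[1,0,0],0]]'

```text
t: 16.35
eef_pos: [549.3, -96.2, 48.4]
tcp_rot: [-3.141, 0.001, 0.598]
ft_force: [-6.6, -6.9, 7.0]
opening: 0.375
grip_force: 30.0
```

Request:
jog_arm --motion '[[[0.4,0,-0.1],0],[[0.8,0,-0.2],0],[[0.8,0,-0.2],0]]'

```text
t: 16.65
eef_pos: [550.0, -95.7, 48.4]
tcp_rot: [-3.141, 0.001, 0.598]
ft_force: [-6.1, -6.4, 3.6]
opening: 0.373
grip_force: 30.0
```

Request:
jog_arm --motion '[[[0.3,0,0],0],[[0.5,0,0],0],[[0.5,0,0],0]]'

```text
t: 16.95
eef_pos: [550.4, -95.5, 48.4]
tcp_rot: [-3.141, 0.001, 0.598]
ft_force: [-5.5, -7.3, 4.0]
opening: 0.375
grip_force: 30.0
```

Request:
jog_arm --motion '[[[0.3,0,0],0],[[0.5,0,0],0],[[0.5,0,0],0]]'

```text
t: 17.25
eef_pos: [550.8, -95.2, 48.4]
tcp_rot: [-3.141, 0.001, 0.598]
ft_force: [-5.0, -6.7, 3.5]
opening: 0.375
grip_force: 30.0
```

Request:
jog_arm --motion '[[[0.2,0,0],0],[[0.4,0,0],0],[[0.4,0,0],0]]'

```text
t: 17.55
eef_pos: [551.1, -95.0, 48.5]
tcp_rot: [-3.141, 0.001, 0.598]
ft_force: [-6.4, -7.5, 3.0]
opening: 0.373
grip_force: 30.0
```

Request:
jog_arm --motion '[[[0.2,0,0],0],[[0.4,0,0],0],[[0.4,0,0],0]]'

```text
t: 17.85
eef_pos: [551.1, -94.9, 48.4]
tcp_rot: [-3.141, 0.002, 0.598]
ft_force: [-8.4, -9.4, 5.1]
opening: 0.374
grip_force: 30.0
```

Request:
jog_arm --motion '[[[0.2,0,0],0],[[0.4,0,0],0],[[0.4,0,0],0]]'

```text
t: 18.15
eef_pos: [551.2, -94.9, 48.4]
tcp_rot: [-3.141, 0.002, 0.598]
ft_force: [-9.0, -10.9, 4.9]
opening: 0.369
grip_force: 30.0
```

```bash
python3 -c "
from cell import *;import numpy as np
s=state();f=s['ft_force'];print(s['eef_pos'],f,f@[np.cos(.598),np.sin(.598),0])"
```

```text
[551.16734509 -94.9325772   48.43362976] [ -8.99422806 -10.93371272   4.87065203] -13.588977228433105
```

Request:
jog_arm --motion '[[[0.2,0.1,0],0],[[0.4,0.2,0],0],[[0.4,0.2,0],0]]'

```text
t: 18.45
eef_pos: [551.2, -94.9, 48.4]
tcp_rot: [-3.14, 0.003, 0.598]
ft_force: [-11.3, -12.8, 7.5]
opening: 0.373
grip_force: 30.0
```

Request:
jog_arm --motion '[[[0,0,0],0],[[0,0,0],0]]'

```text
t: 18.65
eef_pos: [551.2, -94.9, 48.4]
tcp_rot: [-3.14, 0.003, 0.598]
ft_force: [-12.0, -11.7, 7.0]
opening: 0.368
grip_force: 30.0
```

Request:
jog_arm --motion '[[[0.2,0,0],0],[[0.3,0,0],0],[[0.3,0,0],0],[[0.3,0,0],0]]'

```text
t: 19.05
eef_pos: [551.3, -94.9, 48.4]
tcp_rot: [-3.14, 0.003, 0.598]
ft_force: [-13.7, -13.1, 7.3]
opening: 0.371
grip_force: 30.0
```

```bash
python3 -c "
from cell import *;import numpy as np
s=state();f=s['ft_force'];print(s['eef_pos'],f,f@[np.cos(.598),np.sin(.598),0])"
```

```text
[551.25532785 -94.86427883  48.41137941] [-13.65996525 -13.1087505    7.3408761 ] -18.66956353452843
```

Firm push of 18.7 N against the stop. I relax the push, then open and leave.

Request:
jog_arm --motion '[[[-1,0,-0.2],0],[[-2,0,-0.4],0],[[-2.2,0,-0.4],0],[[-2.2,0,-0.4],0]]'

```text
t: 19.45
eef_pos: [551.0, -95.1, 48.6]
tcp_rot: [-3.141, 0.0, 0.598]
ft_force: [-1.1, -2.9, -5.8]
opening: 0.374
grip_force: 30.0
```

Request:
jog_arm --motion '[[[0,0,0],0],[[0,0,0],0],[[0,0,0],0],[[0,0,0],0],[[0,0,0],0]]' --grip 0.37

```text
t: 19.95
eef_pos: [551.3, -95.2, 49.2]
tcp_rot: [3.141, -0.0, 0.598]
ft_force: [-0.0, 0.1, -0.4]
opening: 0.63
grip_force: 0.0
```

Request:
jog_arm --motion '[[[0,0,-10],0],[[0,0,-30],0],[[0,0,-60],0],[[0,0,-80],0],[[0,0,-80],0]]'

```text
t: 20.45
eef_pos: [552.2, -95.5, 132.2]
tcp_rot: [3.138, -0.003, 0.598]
ft_force: [-0.4, -0.4, -0.2]
opening: 0.63
grip_force: 0.0
```

Run:
```python
from h import *
[read_camera("wrist") for i in range(2)]
w=read_camera("wrist");s=state()
print(s["t"],s["eef_pos"],s["ft_force"])
m=cv2.resize(w["img"][0:270,180:446],None,fx=2.2,fy=2.2,interpolation=cv2.INTER_CUBIC)
cv2.imwrite("pics/m8.png",m)
```

```text
20.6 [550.86990012 -95.15603016 128.80741322] [-0.19272545 -0.91947082  0.55122739]
```

View pics/m8.png

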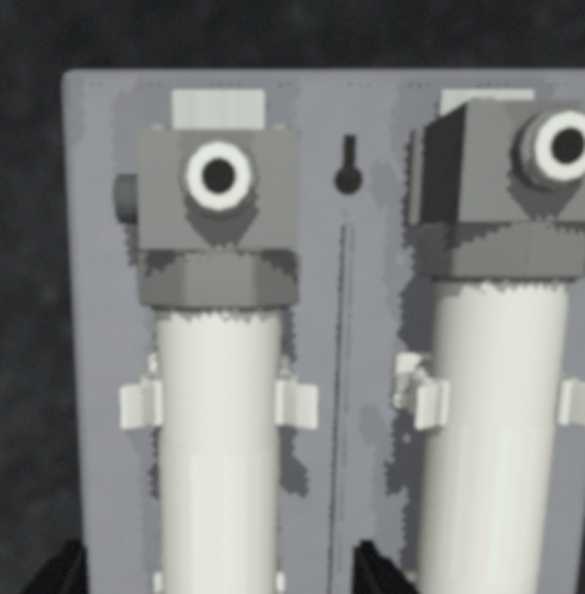

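The cartridge lies straight in both clips with its cap against the head face, like its neighbour, and the gripper is clear above. I hand in.

```bash
python3 -c "
from cell import *
print(job_done())"
```

```text
the job is handed in; nothing more can be done
None
```

I snapped the cartridge into both clips, slid it home through the valve travel and pressed it against its stop with about 18.7 N. The gripper was clear when I handed the job in at about 20.6 s; the hand-in gave no verdict.

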